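# Seat the hinge pin and hold the rack's back open

### The job

The thimble rack lies folded flat on the glass shelf and the headed pin of its hinge has crept part-way out. While the back is still down, push the pin in until its head is fully home against the bracket; then take the rack's back by the toggle at its free edge, raise it to 50 degrees from flat and hold it still there in the fingers, leaving the other things on the shelf where they stand. The program finishes while holding: the back drops shut if it is let go.

Things in the scene. Friction and masses are not known exactly. Their poses are not given: they have to be found in the camera images.
- rack: folding thimble rack, fixed on the glass shelf (shelf top 20 mm above the work surface). Origin: centre of the underside of its wooden foot. x points from the toggle end to the hinge end (at yaw 0 away from the robot), y along the hinge, z up. Foot x -60 to 70, y -88 to 88, 28 mm high; brass hinge forks on it at both ends of the hinge, the +y one with the sliding pin
- hinge (a point): middle of the hinge axis (along the rack's y), at x 60, y 0, z 37 mm of the rack frame. The hinged back is a wooden leaf 150 mm wide and 10 mm thick, reaching 12 to 122 mm from the axis, with twelve turned pegs on its upper face; folded flat its mid-plane is level with the axis and the peg tops are 31 mm above the axis
- back (a joint): angle of the hinged back (rad): 0 folded flat, as at the start, growing as the toggle end rises; stop at 1.3. The back weighs 0.3 to 0.55 kg and falls shut from any angle when let go
- toggle (a point): centre of the lifting toggle at the back's free edge: a wooden bar 18 mm thick, 30 mm long along the rack's y, on a 12 mm wide tongue, 150 mm from the hinge axis; folded flat at x -90, y 0, z 37 mm of the rack frame, 28 mm clear below. Gripped on its flat end faces (+y, -y) it can turn between the fingers as the back swings. The point's axes turn with the back
- pin (a joint): travel of the headed hinge pin (m), along the rack's -y: 0.024 is fully home, head against the bracket; it starts at 0 to 0.010 (head 14 to 24 mm off the bracket). It resists sliding with about 3 N and stays where it is left
- pin_head (a point): centre of the outer face of the pin's round head (22 mm diameter, 7 mm thick) on the rack's +y side, at x 60, z 37 mm of the rack frame, looking along +y. Its rack y is 95 mm when home, 95 mm plus the remaining travel before
- thimble_a: a polished silver thimble, 20 mm across its mouth, 25 mm high, standing mouth down on the shelf; a bystander, origin at the centre of its underside
- thimble_b: a second, equal silver thimble, standing mouth down; a bystander, origin at the centre of its underside
- thimble_c: an enamel thimble of the same size, standing mouth down; a bystander, origin at the centre of its underside
- cellar: a cut crystal salt cellar, 62 mm wide, 30 mm high; a bystander, origin at the centre of its underside
- magnifier: a brass magnifier upright on a short stand, foot 64 mm wide, 97 mm high; a bystander, origin at the centre of its underside
- brush: a small brush lying on the shelf, about 150 mm long; a bystander
- ring_box: a closed cloth-covered ring box, 55 x 55 x 35 mm; a bystander, origin at the centre of its underside

How it is judged (in metres and radians):
On the way, in this order (a step that is already met when the one before it is completed fails the run):
1. the pin is fully home while the back still lies flat (value of joint pin above 0.0222 m and value of joint back below 0.1 rad), for 0.2 s.
2. the back has been raised (value of joint back above 0.6 rad), for 0.1 s.
At the end, for the whole second after the job is handed in: The pin is home (within 1.8 mm), the back stands still at 50 degrees from flat (within 5 degrees), borne by the fingers touching it, and every bystander is within 25 mm of where it stood (value of joint back between 0.7854 and 0.9599 rad and velocity of joint back between -0.05 and 0.05 rad/s and value of joint pin above 0.0222 m and contact force between rack and the fingers above 0.4 N and distance of each of thimble_a, thimble_b, thimble_c, cellar, magnifier, brush, ring_box from where it was at the start of the episode below 0.025 m); the arm keeps its last pose, push and grip.
It fails at once if the back is lifted before the pin is home (value of joint back above 0.15 rad and value of joint pin below 0.0215 m).
It fails at once if a bystander is disturbed (distance of any of thimble_a, thimble_b, thimble_c, cellar, magnifier, brush, ring_box from where it was at the start of the episode above 0.025 m).
It also fails if it takes over 51 s, if anything falls off the work surface, if the arm or the gripper's body presses on something with over 40 N, if the wrist force passes 120 N, or if a joint passes its speed limit or range.

### The arm

A 7-joint arm with a two-finger parallel gripper is mounted at the origin on the work surface. World frame = base frame: x ahead of the robot, y to its left, z up, the work surface at z = 0. Lengths are in m, angles in degrees, forces in N, time in s.
With the tool pointing down it reaches from about 0.4 to 0.85 m from the base axis. Payload 10.4 kg.
Tool frame: the origin (TCP) lies at the very end of the fingers, on their centre line; the grasp point (between the pads) lies env.tcp_to_grasp behind it (env.tcp_to_grasp is the distance from the TCP to the grasp point, in m); z points along the fingers, y is the line along which they close (so a half turn about z gives the same grasp; the last joint's range is limited). The gripper opens to 87 mm and grips with 3 to 60 N. Pads are 19 mm wide; open, the fingers measure 117 mm over their backs; the gripper's body (75 mm by 190 mm) begins 51 mm behind the grasp point.
Start: joints at [-67.472, 19.034, -3.707, 83.658, 1.238, 77.344, -5.071], TCP at [0.252, 0.572, 0.223] pointing down, gripper open.
Joint ranges: [-148.97, 148.97], [-28.65, 121.19], [-84.17, 76.75], [9.2, 138.47], [-72.65, 252.65], [3.7, 117.97], [-149.18, 149.18]. Speed limits (degrees/s): [127.2, 127.2, 159.86, 159.86, 180, 180, 180].

### API

Orientations are given as [roll, pitch, yaw] about the fixed x, y, z axes, in that order (R = Rz(yaw) Ry(pitch) Rx(roll)).
In Python, from station import env gives the robot as it stands.
- The arm moves only by the tool move_arm, never from a script. Its argument "targets" is a list of rows, each a list of 3 entries, a list of its own where there are three numbers: the turn, a rotation vector about the world's x, y, z in degrees, then the shift along the world's x, y, z in cm, then the gripper's target within -1 to 1 (shut at 1, half-way at 0, fully open at -1). In form: [[[ax, ay, az], [tx, ty, tz], fingers], ...]. A call has 1 to 5 rows; each row is the pose to reach, as a shift and turn from the pose commanded when the call began; what a row does not reach only later rows make up. A row lasts 1/12 s, in which the tool goes at most 41.7 mm and 7.16 degrees, less where a joint would pass 70% of its speed; a pose out of reach is approached as far as the arm can. A call with a gripper value outside its range is refused whole. The fingers move at their own pace and stop on an object; "force" is the grip in N (left out, the last holds). Time passes only in rows, so rows that repeat a pose let the fingers close. It gives the time, the measured TCP pose, the force, the opening and the grip force at its end, in the units of the state.
- env.observe(): the state, without advancing time (a new reading comes with each control period).
- env.camera(name): name is "scene" or "top" or "wrist"; returns the picture (480x640x3 uint8, red, green, blue); there is no depth.
- env.camera_info(name): a dict with "K" (3x3 intrinsics, pixels), "R" (3x3) and "t" (3): a world point X has camera coordinates R X + t. Camera axes: x right, y down, z forward; pixel columns grow to the right and rows downward; lengths in m; the calibration is good to about 2 mm. The wrist camera is an equidistant fisheye: a pixel r from the principal point sees the ray r / f radians off the axis. A picture is of the moment at which its call begins: read the wrist's pose just before it. camera_info takes no time and is no camera call; for the wrist camera it gives the pose at the moment of the call.
- env.close_job(): hands the job in; it is judged then, once.
The state is a dict: "time_s": time; "joints": joint angles; "joint_velocities": joint speeds; "joint_efforts": joint torques, N m; "position": TCP position; "eef_rot": TCP orientation; "wrist_force": force on the tool from outside, world axes, zero at the start; "moment": the same for the moment, N m; "gripper_width": finger opening in m; "grip_force": force on a finger pad.
Only numpy, scipy, OpenCV 4.12 (cv2) and the standard library are available. Lean on these libraries where they do the work, as an engineer would, in place of code of your own. Each camera call takes 0.05 s, during which the arm holds its last target. There are 200 camera calls.

## Working session

There is one attempt and no reset: what is moved stays moved. The work goes in short steps, Python scripts to look and compute and a tool call to move; the robot and the scene stay as the last step left them, time stands still between calls to the robot, and variables do not carry over. Pictures are saved under pics/ and viewed, at most 10 in all, crops included, and the job is handed in when it is done.

Besides the shell and the picture viewer there is one more tool, called after "Call:" as name(argument=value, ...), one argument or row to a line, values as JSON. move_arm: Moves the arm, as the interface text tells. Its arguments: {"type":"object","properties":{"targets":{"type":"array","items":{"type":"array"}},"force":{"type":"number"}},"required":["targets"]}

```bash
mkdir -p pics; python3 - <<'E'
from station import env
import cv2,numpy as np
s=env.observe();print({k:np.round(v,3).tolist() for k,v in s.items()},env.tcp_to_grasp)
for n in("top","scene"):
    im=env.camera(n);cv2.imwrite(f"pics/{n}0.png",im[...,::-1])
    i=env.camera_info(n);print(n,{k:np.round(i[k],4).tolist() for k in "KRt"})
E
```

```text
{'time_s': 0.0, 'joints': [-67.473, 19.072, -3.708, 83.708, 1.239, 77.344, -5.068], 'joint_velocities': [-0.029, -0.025, 0.006, 0.034, -0.067, -0.142, -0.039], 'joint_efforts': [-0.002, -62.328, 0.024, -38.99, -0.061, 0.04, 0.0], 'position': [0.252, 0.571, 0.222], 'eef_rot': [-179.916, 0.005, 156.183], 'wrist_force': [0.535, 0.216, 0.382], 'moment': [-0.019, 0.015, -0.008], 'grip_force': 0.0, 'gripper_width': 0.087} 0.0187
top {'K': [[461.7544, 0.0, 327.8506], [0.0, 461.7544, 229.9421], [0.0, 0.0, 1.0]], 'R': [[-0.0578, -0.9983, 0.0049], [-0.9766, 0.0556, -0.2077], [0.2071, -0.0168, -0.9782]], 't': [0.0332, 0.594, 0.8339]}
scene {'K': [[456.9743, 0.0, 317.9217], [0.0, 456.9743, 237.279], [0.0, 0.0, 1.0]], 'R': [[0.899, 0.4375, -0.019], [0.3325, -0.7103, -0.6205], [-0.2849, 0.5515, -0.784]], 't': [-0.5492, -0.1389, 1.1689]}
```

View pics/top0.png

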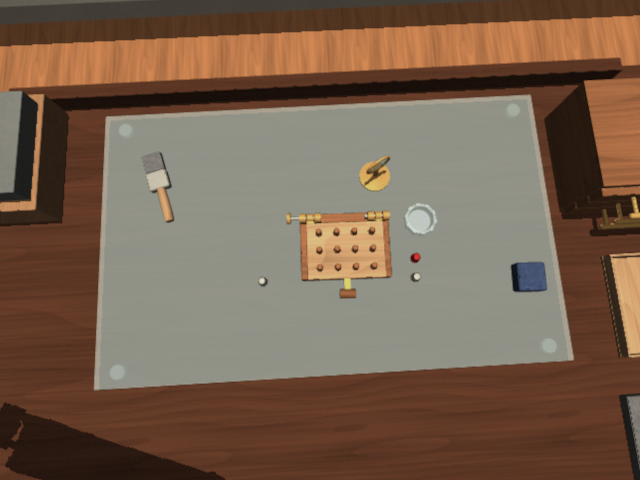

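View pics/scene0.png

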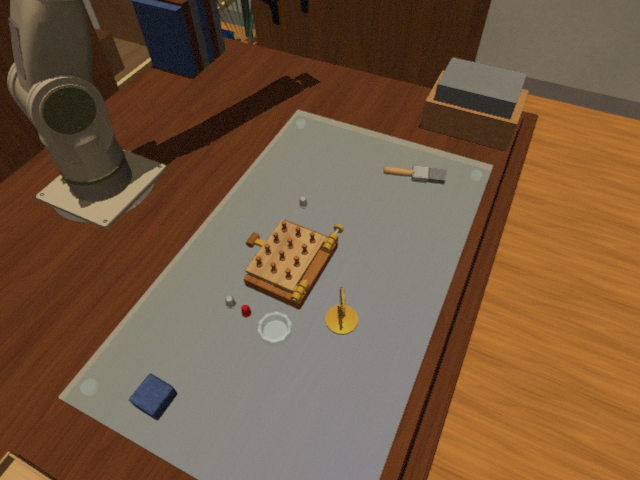

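Top view: rack with pin head near (289,218), far fork near (389,215), toggle near (347,293); silver thimble at (263,281), others on the right at (416,257..277), cellar (420,219), magnifier (375,175). I'll refine this with rays on known heights.

```bash
cat > h.py <<'E'
import numpy as np
from station import env
def ray(n,u,v):
    i=env.camera_info(n);K,R,t=[np.array(i[k]) for k in "KRt"]
    return -R.T@t, R.T@np.linalg.solve(K,[u,v,1.])
def plane(n,u,v,z):
    c,d=ray(n,u,v);return c+d*(z-c[2])/d[2]
def tri(a,b):
    (c1,d1),(c2,d2)=ray(*a),ray(*b)
    s=np.linalg.lstsq(np.c_[d1,-d2],c2-c1,rcond=None)[0]
    p,q=c1+s[0]*d1,c2+s[1]*d2;return (p+q)/2,np.linalg.norm(p-q)
def proj(n,X):
    i=env.camera_info(n);p=np.array(i["K"])@(np.array(i["R"])@X+i["t"]);return p[:2]/p[2]
E
python3 - <<'E'
import cv2,numpy as np
from h import *
a=cv2.imread("pics/top0.png")[195:305,250:440];b=cv2.imread("pics/scene0.png")[185:315,215:405]
o=np.vstack([cv2.resize(a,None,fx=4,fy=4,interpolation=2)[:300], ]) 
A=cv2.resize(a,(760,440),interpolation=2)
cv2.imwrite("pics/ta.png",A)
cv2.imwrite("pics/sb.png",cv2.resize(b,(760,520),interpolation=2))
for n,u,v,z in [("head",289,218,.057),("far",389,215,.057),("tog",347.5,293,.066),("thA",263,281,.045),("thB",416,277,.045),("thC",416,257,.045),("cell",420,219,.05),("mag foot",375,176,.02)]:
    print(n,plane("top",u,v,z).round(4))
E
```

```text
head [0.6243 0.0738 0.057 ]
far [ 0.6192 -0.1228  0.057 ]
tog [ 0.4711 -0.0307  0.066 ]
thA [0.505  0.1298 0.045 ]
thB [ 0.4958 -0.1664  0.045 ]
thC [ 0.5348 -0.1703  0.045 ]
cell [ 0.6093 -0.1845  0.05  ]
mag foot [ 0.7132 -0.1065  0.02  ]
```

View pics/ta.png

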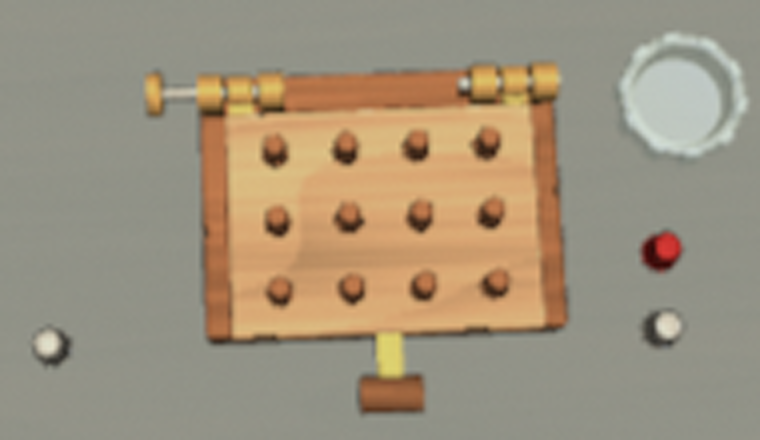

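View pics/sb.png

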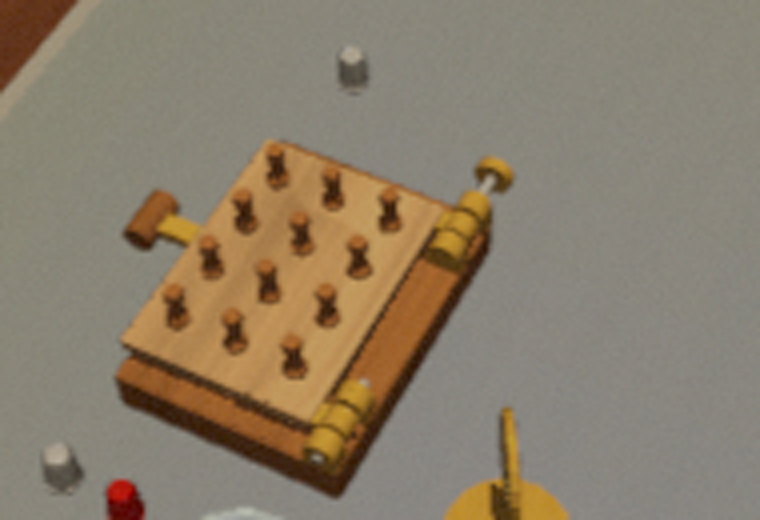

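Call:
move_arm(
  targets=[
    [[0,0,4.5],[2.5,-3,-0.4],1],
    [[0,0,9],[5,-6,-0.8],1],
    [[0,0,13.5],[7.5,-9,-1.2],1],
    [[0,0,18],[10,-12,-1.6],1],
    [[0,0,22.3],[12.5,-15,-2],1],
  ],
  force=30,
)

```text
time_s: 0.52
position: [0.3782, 0.42, 0.2021]
eef_rot: [-180.0, -0.0, 178.7]
wrist_force: [1.3, 0.3, 0.3]
gripper_width: 0.0619
grip_force: 0.0
```

```bash
python3 - <<'E'
from h import *
print(tri(("top",287.5,218.5),("scene",339.2,227.5)))
P=plane("top",286.75,218.4,.057);F=plane("top",389.75,215.5,.057);T=plane("top",348,293.2,.066)
print(P,F,T)
y=(P-F)[:2];y/=np.linalg.norm(y);x=np.array([y[1],-y[0]]);print("yaw",np.degrees(np.arctan2(x[1],x[0])))
H=F[:2]+.088*y;print("hinge",H,"toggle",H-.15*x,"head dist",(P[:2]-H)@y)
print(tri(("top",348,292),("scene",253,240)))
E
```

```text
(array([0.6245761 , 0.07746436, 0.05573133]), np.float64(0.0019995455430598923))
[0.62374559 0.07820069 0.057     ] [ 0.61813011 -0.12421904  0.057     ] [ 0.47072255 -0.0315856   0.066     ]
yaw -1.5890791712623553
hinge [ 0.62057045 -0.03625288] toggle [ 0.47062814 -0.03209321] head dist 0.11449759945959524
(array([ 0.47382388, -0.0319999 ,  0.05720089]), np.float64(0.0005988997920250143))
```

Call:
move_arm(
  targets=[
    [[0,0,0],[2.5,-3,-0.5],1],
    [[0,0,0],[5,-6,-1],1],
    [[0,0,0],[7.5,-9,-1.5],1],
    [[0,0,0],[10,-12,-2],1],
    [[0,0,0],[12.5,-15,-2.5],1],
  ],
)

```text
time_s: 0.93
position: [0.5032, 0.27, 0.1772]
eef_rot: [-180.0, -0.0, 178.5]
wrist_force: [1.2, 1.2, -0.3]
gripper_width: 0.0281
grip_force: 0.0
```

Call:
move_arm(
  targets=[
    [[0,0,0],[2.5,-3,-0.5],1],
    [[0,0,0],[5,-6,-1],1],
    [[0,0,0],[7.5,-9,-1.5],1],
    [[0,0,0],[10,-12,-2],1],
    [[0,0,0],[12.3,-14.7,-2.5],1],
  ],
)

```text
time_s: 1.35
position: [0.6264, 0.1223, 0.152]
eef_rot: [-180.0, -0.0, 178.4]
wrist_force: [0.7, 0.8, -0.3]
gripper_width: 0.0018
grip_force: 0.0
```

Call:
move_arm(
  targets=[
    [[0,0,0],[-0.1,0,-3.5],1],
    [[0,0,0],[-0.2,0,-7],1],
    [[0,0,0],[-0.2,0,-10],1],
    [[0,0,0],[-0.2,0,-11],1],
    [[0,0,0],[-0.2,0,-11],1],
  ],
)

```text
time_s: 1.77
position: [0.6213, 0.1243, 0.0396]
eef_rot: [-179.9, -0.3, 178.5]
wrist_force: [-0.5, 0.2, 0.4]
gripper_width: 0.0006
grip_force: 0.0
```

```bash
python3 - <<'E'
from h import *
import cv2
a=cv2.cvtColor(env.camera("scene"),4)[185:285,265:405];b=cv2.cvtColor(env.camera("top"),4)[170:270,230:370]
cv2.imwrite("pics/c1.png",np.hstack([cv2.resize(x,(400,300),interpolation=2) for x in(a,b)]))
E
```

```text
(no output)
```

View pics/c1.png

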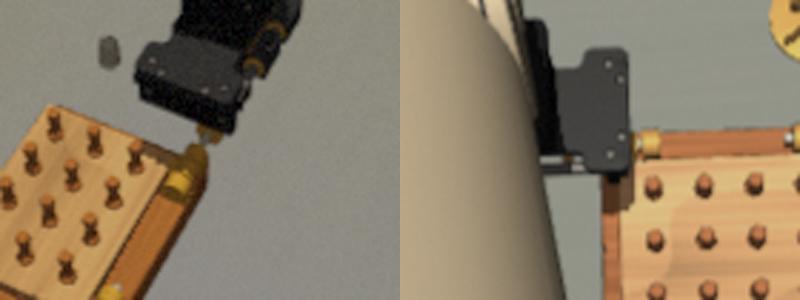

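The view shows the closed gripper beside the pin head and clear of the rack. Next I push along −y.

Call:
move_arm(
  targets=[
    [[0,0,0],[0,-1,0],1],
    [[0,0,0],[0,-2,0],1],
    [[0,0,0],[0,-2.5,0],1],
    [[0,0,0],[0,-3,0],1],
    [[0,0,0],[0,-3.2,0],1],
  ],
)

```text
time_s: 2.28
position: [0.6238, 0.0912, 0.0433]
eef_rot: [-180.0, 0.1, 178.4]
wrist_force: [-0.6, -0.4, 0.5]
gripper_width: 0.0005
grip_force: 0.0
```

Call:
move_arm(
  targets=[
    [[0,0,0],[0,-0.2,0],1],
    [[0,0,0],[0,-0.4,0],1],
    [[0,0,0],[0,-0.6,0],1],
    [[0,0,0],[0,-0.8,0],1],
  ],
)

```text
time_s: 2.62
position: [0.6234, 0.0858, 0.0426]
eef_rot: [179.9, 0.0, 178.5]
wrist_force: [-0.1, 2.9, 0.5]
gripper_width: 0.0002
grip_force: 1.3
```

Call:
move_arm(
  targets=[
    [[0,0,0],[0,-0.2,0],1],
    [[0,0,0],[0,-0.4,0],1],
    [[0,0,0],[0,-0.6,0],1],
    [[0,0,0],[0,-0.7,0],1],
    [[0,0,0],[0,-0.7,0],1],
  ],
)

```text
time_s: 3.03
position: [0.6233, 0.0774, 0.0425]
eef_rot: [-180.0, -0.0, 178.5]
wrist_force: [-0.6, 0.3, 1.0]
gripper_width: 0.0007
grip_force: 0.8
```

Call:
move_arm(
  targets=[
    [[0,0,0],[0,-0.2,0],1],
    [[0,0,0],[0,-0.3,0],1],
    [[0,0,0],[0,-0.4,0],1],
    [[0,0,0],[0,-0.4,0],1],
  ],
)

```text
time_s: 3.37
position: [0.6233, 0.0735, 0.0425]
eef_rot: [-180.0, -0.0, 178.5]
wrist_force: [-1.0, 1.8, 1.4]
gripper_width: 0.0005
grip_force: 1.0
```

Call:
move_arm(
  targets=[
    [[0,0,0],[0,-0.1,0],1],
    [[0,0,0],[0,-0.2,0],1],
    [[0,0,0],[0,-0.3,0],1],
    [[0,0,0],[0,-0.3,0],1],
  ],
)

```text
time_s: 3.7
position: [0.6233, 0.071, 0.0425]
eef_rot: [180.0, -0.0, 178.5]
wrist_force: [-1.5, 2.8, 0.4]
gripper_width: 0.0003
grip_force: 1.6
```

Call:
move_arm(
  targets=[
    [[0,0,0],[0,-0.1,0],1],
    [[0,0,0],[0,-0.2,0],1],
    [[0,0,0],[0,-0.3,0],1],
    [[0,0,0],[0,-0.3,0],1],
  ],
)

```text
time_s: 4.03
position: [0.6233, 0.0707, 0.0426]
eef_rot: [179.8, -0.0, 178.6]
wrist_force: [-2.5, 10.8, 0.3]
gripper_width: 0.0
grip_force: 5.1
```

Call:
move_arm(
  targets=[
    [[0,0,0],[0,-0.1,0],1],
    [[0,0,0],[0,-0.2,0],1],
    [[0,0,0],[0,-0.2,0],1],
    [[0,0,0],[0,-0.2,0],1],
  ],
)

```text
time_s: 4.37
position: [0.6232, 0.0706, 0.0426]
eef_rot: [179.7, -0.0, 178.7]
wrist_force: [-1.9, 14.8, 0.1]
gripper_width: 0.0003
grip_force: 7.3
```

Call:
move_arm(
  targets=[
    [[0,0,0],[0,2,0],1],
    [[0,0,0],[0,4,1],1],
    [[0,0,0],[0,5,4.5],1],
    [[0,0,0],[0,5,8.5],1],
    [[0,0,0],[0,5,11],1],
  ],
)

```text
time_s: 4.78
position: [0.6246, 0.1159, 0.1562]
eef_rot: [-180.0, 0.2, 178.5]
wrist_force: [1.3, 0.5, 0.7]
gripper_width: 0.0006
grip_force: 0.0
```

Call:
move_arm(
  targets=[
    [[0,0,0],[-3,-2,0],-1],
    [[0,0,0],[-6,-4.5,0],-1],
    [[0,0,0],[-9,-7,0],-1],
    [[0,0,0],[-12,-9.5,0],-1],
    [[0,0,0],[-14.5,-12,0],-1],
  ],
)

```text
time_s: 5.2
position: [0.4766, -0.0062, 0.1524]
eef_rot: [-180.0, 0.0, 178.4]
wrist_force: [0.2, -1.2, 0.6]
gripper_width: 0.0261
grip_force: 0.0
```

Call:
move_arm(
  targets=[
    [[0,0,0],[-0.6,-2.6,0],-1],
    [[0,0,0],[-0.6,-2.6,0],-1],
    [[0,0,0],[-0.6,-2.6,0],-1],
    [[0,0,0],[-0.6,-2.6,0],-1],
    [[0,0,0],[-0.6,-2.6,0],-1],
  ],
)

```text
time_s: 5.62
position: [0.473, -0.0295, 0.1525]
eef_rot: [-180.0, 0.0, 178.5]
wrist_force: [0.6, -0.2, 0.2]
gripper_width: 0.0596
grip_force: 0.0
```

```bash
python3 - <<'E'
from h import *
import cv2
i=env.camera_info("wrist");print(i["K"])
w=cv2.cvtColor(env.camera("wrist"),4)
a=cv2.cvtColor(env.camera("scene"),4)[185:315,235:405]
cv2.imwrite("pics/c2.png",np.hstack([cv2.resize(a,(400,300),interpolation=2),cv2.resize(w,(400,300))]))
E
```

```text
[[371.64829954   0.         318.81421941]
 [  0.         371.64829954 244.50637408]
 [  0.           0.           1.        ]]
```

View pics/c2.png

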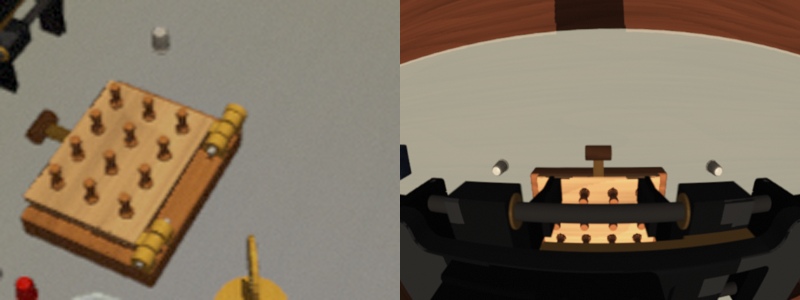

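The pin head now sits tight against the fork, and the toggle is near the wrist view's centre (≈(317,243) px). I'll check that ray.

```bash
python3 - <<'E'
from h import *
i=env.camera_info("wrist");K,R,t=[np.array(i[k]) for k in "KRt"]
p=np.array([317-K[0,2],244-K[1,2]]);r=np.linalg.norm(p);th=r/K[0,0]
d=R.T@np.r_[np.sin(th)*p/max(r,1e-9),np.cos(th)];c=-R.T@t
print(c,d,c+d*(.06-c[2])/d[2],env.observe()["position"])
E
```

```text
[ 0.39657987 -0.02698962  0.31516136] [ 0.27716957 -0.01174279 -0.96074926] [ 0.47019217 -0.03010834  0.06      ] [ 0.47282306 -0.02945618  0.15241995]
```

Call:
move_arm(
  targets=[
    [[0,0,0],[-0.1,-0.2,-0.5],-1],
    [[0,0,0],[-0.1,-0.2,-1],-1],
    [[0,0,0],[-0.1,-0.2,-1.5],-1],
    [[0,0,0],[-0.1,-0.2,-2],-1],
  ],
)

```text
time_s: 6.05
position: [0.4712, -0.0321, 0.1317]
eef_rot: [-180.0, -0.0, 178.5]
wrist_force: [0.2, 0.1, 0.3]
gripper_width: 0.0859
grip_force: 0.0
```

Call:
move_arm(
  targets=[
    [[0,0,0],[0,0.1,-3],-1],
    [[0,0,0],[0,0.1,-6],-1],
    [[0,0,0],[0,0.1,-8],-1],
    [[0,0,0],[0,0.1,-9.3],-1],
    [[0,0,0],[0,0.1,-9.3],-1],
  ],
)

```text
time_s: 6.47
position: [0.4692, -0.0313, 0.0366]
eef_rot: [-180.0, -0.3, 178.5]
wrist_force: [0.2, 0.7, -0.2]
gripper_width: 0.0869
grip_force: 0.0
```

Call:
move_arm(
  targets=[
    [[0,0,0],[0,0,0],0.3],
    [[0,0,0],[0,0,0],0.3],
    [[0,0,0],[0,0,0],0.3],
    [[0,0,0],[0,0,0],0.3],
    [[0,0,0],[0,0,0],0.3],
  ],
)

```text
time_s: 6.88
position: [0.472, -0.0312, 0.0403]
eef_rot: [180.0, 0.1, 178.5]
wrist_force: [-0.6, 0.6, 0.3]
gripper_width: 0.0615
grip_force: 0.0
```

Call:
move_arm(
  targets=[
    [[0,0,0],[0,0,0],1],
    [[0,0,0],[0,0,0],1],
    [[0,0,0],[0,0,0],1],
  ],
  force=25,
)

```text
time_s: 7.13
position: [0.4715, -0.0312, 0.0397]
eef_rot: [180.0, 0.0, 178.5]
wrist_force: [0.0, 0.7, -0.1]
gripper_width: 0.0415
grip_force: 0.0
```

Call:
move_arm(
  targets=[
    [[0,0,0],[0,0,0],1],
    [[0,0,0],[0,0,0],1],
    [[0,0,0],[0,0,0],1],
    [[0,0,0],[0,0,0],1],
    [[0,0,0],[0,0,0],1],
  ],
)

```text
time_s: 7.55
position: [0.4715, -0.0309, 0.0396]
eef_rot: [180.0, -0.0, 178.5]
wrist_force: [-0.7, 2.9, -0.4]
gripper_width: 0.03
grip_force: 25.0
```

Call:
move_arm(
  targets=[
    [[0,0,0],[0.06,0,1.3],1],
    [[0,0,0],[0.23,0,2.6],1],
    [[0,0,0],[0.5,0,3.9],1],
    [[0,0,0],[0.9,0,5.1],1],
    [[0,0,0],[1.4,0,6.3],1],
  ],
)

```text
time_s: 7.97
position: [0.4847, -0.0311, 0.1026]
eef_rot: [180.0, -0.1, 178.5]
wrist_force: [0.9, 1.2, -4.7]
gripper_width: 0.0299
grip_force: 25.0
```

Call:
move_arm(
  targets=[
    [[0,0,0],[0.6,0,1.2],1],
    [[0,0,0],[1.3,0,2.3],1],
    [[0,0,0],[2.1,-0.1,3.3],1],
    [[0,0,0],[3.0,-0.1,4.3],1],
    [[0,0,0],[3.7,-0.1,4.9],1],
  ],
)

```text
time_s: 8.38
position: [0.5219, -0.0319, 0.152]
eef_rot: [180.0, -0.1, 178.5]
wrist_force: [-8.3, 2.6, 3.5]
gripper_width: 0.0304
grip_force: 25.0
```

```bash
python3 - <<'E'
from h import *
import cv2
s=env.observe();p=s["position"];print(p,s["wrist_force"],np.degrees(np.arctan2(p[2]+.0187-.057,.621-p[0])),np.hypot(p[2]+.0187-.057,.621-p[0]))
w=cv2.cvtColor(env.camera("top"),4)[180:320,250:440]
a=cv2.cvtColor(env.camera("scene"),4)[155:315,205:405]
cv2.imwrite("pics/c3.png",np.hstack([cv2.resize(a,(400,320),interpolation=2),cv2.resize(w,(400,320))]))
E
```

```text
[ 0.52185526 -0.03191681  0.1520325 ] [-8.31337267  2.56972463  3.52206275] 48.92015878884504 0.1508799569556169
```

View pics/c3.png

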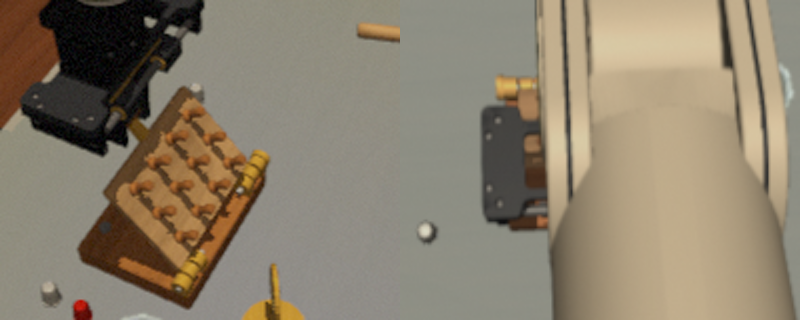

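Call:
move_arm(
  targets=[
    [[0,0,0],[0.1,0,0.15],1],
    [[0,0,0],[0.2,0,0.28],1],
    [[0,0,0],[0.2,0,0.28],1],
    [[0,0,0],[0.2,0,0.28],1],
    [[0,0,0],[0.2,0,0.28],1],
  ],
)

```text
time_s: 8.9
position: [0.5242, -0.032, 0.154]
eef_rot: [180.0, -0.0, 178.5]
wrist_force: [-1.1, 2.8, -3.0]
gripper_width: 0.0297
grip_force: 25.0
```

Call:
move_arm(
  targets=[
    [[0,0,0],[0,0,0],1],
    [[0,0,0],[0,0,0],1],
    [[0,0,0],[0,0,0],1],
    [[0,0,0],[0,0,0],1],
    [[0,0,0],[0,0,0],1],
  ],
)

```text
time_s: 9.32
position: [0.5245, -0.032, 0.1543]
eef_rot: [180.0, 0.0, 178.5]
wrist_force: [0.1, 4.0, -4.2]
gripper_width: 0.0299
grip_force: 25.0
```

```bash
python3 - <<'E'
from h import *
import cv2
s=env.observe();p=s["position"];print(p,s["wrist_force"],np.degrees(np.arctan2(p[2]+.0187-.057,.621-p[0])),np.hypot(p[2]+.0187-.057,.621-p[0]))
a=cv2.cvtColor(env.camera("scene"),4)[185:295,235:355]
# expected corners of the leaf's upper face at 45/50/55 degrees, for a check by eye
y=np.array([.0277,.9996,0]);x=np.array([.9996,-.0277,0]);H=np.array([.621,-.0358,.057]);z=np.array([0,0,1])
o=cv2.resize(a,(720,660),interpolation=2)[:600]
for g,col in((45,(255,0,0)),(50,(0,255,0)),(55,(0,0,255))):
    c,q=np.cos(np.radians(g)),np.sin(np.radians(g));u=-c*x+q*z;n=q*x+c*z
    for sy in(-.075,.075):
        px=(proj("scene",H+.122*u+.005*n+sy*y)-[235,185])*6;cv2.circle(o,tuple(int(v) for v in px),3,col,-1)
cv2.imwrite("pics/c4.png",o)
E
```

```text
[ 0.52446578 -0.0320357   0.15430134] [ 0.13896771  3.95418074 -4.15180922] 50.233384452202316 0.1509144347492369
```

View pics/c4.png

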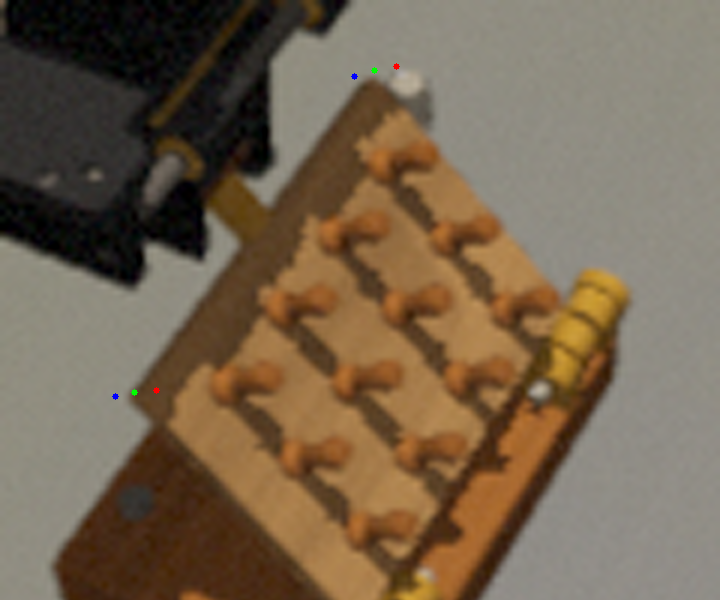

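The leaf's free corners, at crop (373,78) and (135,390), match the green 50° marks. The back is still, so I'm handing in.

```bash
python3 -c "
from station import env
print(env.close_job())"
```

```text
the job is handed in; nothing more can be done
None
```

I pushed the pin home until its head stopped firmly against the bracket, then raised the back to about 50° (measured 50.2°) and handed the job in with it held still in the fingers; no bystander was touched that I could see, and the judge gave no verdict back.

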